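# Fish the basin plug out of the gap beside the cabinet

### The job

The rubber basin plug has dropped into the narrow gap between the small white cabinet and the clear glass splash screen. Hook it out through the gap's open end with the bent rod, onto the open worktop, then lay the rod down on the worktop and stand the plug upright in the white soap dish on top of the cabinet. Leave the soap bottle, the cup and the brush where they are.

Things in the scene. Friction and masses are not known exactly. Their poses are not given: they have to be found in the camera images.
- gap_mouth (a point): Open end (mouth) of the gap, at worktop height, mid-width. y points level along and into the gap, x across it to the clear glass splash screen, z up. Gap: 44 mm wide (x -22 to 22), 222 mm long (y 0 to 222, closed there), open on top, floor is the worktop, walls 130 mm high. The screen (x 22 to 40, y 0 to 300) is one wall, the cabinet the other. The worktop before the mouth (negative y) is clear.
- cabinet_top (a point): Centre of the flat top of the fixed white cabinet beside the gap, 130 mm above the worktop. Axes as the gap's. The cabinet measures 150 mm (x) by 280 mm (y, from the mouth on).
- plug_mid (a point): Loose dark rubber basin plug, about 0.1 kg: upright cylinder 32 mm in diameter, 24 mm high, with a thin steel neck and a 16 mm steel button on it, 38 mm high in all. This point is the centre of the cylinder, 12 mm above its flat foot; z up its axis. It starts standing in the gap, 85 to 150 mm from the mouth, too deep for fingers.
- rod_grip (a point): Bent rod, 0.13 kg, lying on the worktop. Centre of its wooden handle (110 long, 24 wide, 30 mm high, flat underside 15 mm below this point). x points along it to the hooked end, z up. A 6 mm steel rod leaves the handle, rises from x = 50 to 80 mm, runs level 40 mm above this point to x = 280 mm and there bends straight down to the foot.
- rod_foot (a point): Foot of the bent rod: centre of the crossbar (26 mm wide along the rod's y axis, 6 mm thick) at the bottom of the downward bend, 280 mm from the handle's centre along x, its underside level with the handle's (3 mm above the worktop as it lies). The rod's level part passes 46 mm clear above it, so it reaches over the plug.
- dish_floor (a point): White ceramic soap dish, fixed on the cabinet's top: an open rectangular dish 100 mm (its x) by 120 mm (its y) outside, walls 4 mm thick and 14 mm high over all. This point is the centre of its inner floor, which lies 4 mm above the cabinet's top.
- soap: Bystander: amber bottle, 60 mm in diameter, 170 mm high, standing on the worktop; origin at the centre of its underside.
- mug: Bystander: white cup, 72 mm in diameter, 85 mm high, standing on the worktop; origin at the centre of its underside.
- brush: Bystander: scrubbing brush 50 x 100 mm, 36 mm high, on the worktop; origin at the centre of its underside.

How it is judged:
By the outcome, as a careful person would: the job done as asked, in the order asked, and still so for the second after the job is handed in, with the robot touching nothing.
It also fails if it takes over 61 s, if anything falls off the work surface, if the arm or the gripper's body presses on something with over 40 N, if the wrist force passes 120 N, or if a joint passes its speed limit or range.

### The arm

A 6-joint arm with a two-finger parallel gripper is mounted at the origin on the work surface. World frame = base frame: x ahead of the robot, y to its left, z up, the work surface at z = 0. Lengths are in m, angles in rad, forces in N, time in s.
With the tool pointing down it reaches from about 0.375 to 0.975 m from the base axis. Payload 3.8 kg.
Tool frame: the origin (TCP) lies midway between the tips of the shut fingers; the grasp point (between the pads) lies 19 mm behind it; z points along the fingers, y is the line along which they close (so a half turn about z gives the same grasp; the last joint's range is limited). The gripper opens to 88 mm and grips with 3 to 60 N. Pads are 18 mm wide; open, the fingers measure 123 mm over their backs; the gripper's body (75 mm by 187 mm) begins 45 mm behind the grasp point.
Start: joints at [1.117, 0.264, 1.604, -0, 1.274, -0.037], TCP at [0.273, 0.617, 0.239] pointing down, gripper open.
Joint ranges: [-2.63, 2.63], [-0.94, 2.18], [0.31, 2.57], [-1.31, 4.45], [0, 2.66], [-2.55, 2.55]. Speed limits (rad/s): [2.57, 2.57, 3.14, 3.14, 3.14, 3.14].

### API

Orientations are given as a rotation vector (axis times angle).
In Python, from cell import manip, inverse_kinematics, cams, order gives the robot as it stands. Calls block until the motion is done:
- manip.move_pose(position, orientation): joint-space move of the TCP to a pose.
- manip.move_linear(position, rate=0.15, rot=None): straight line of the TCP; rot=None keeps the orientation; rate is the mean speed in m/s.
- manip.set_joints(angles): joint-space move.
- manip.set_gripper(opening, force=None): finger opening in m; force is the grip in N (None keeps the last); returns when the fingers have stopped.
- manip.dwell(seconds).
- inverse_kinematics(position, orientation): joint angles nearest the present ones, or None.
- manip.state(): the state.
- cams.capture(name): name is "scene" or "top" or "wrist"; returns a dict with "image" (420x560x3 uint8, blue, green, red), "z_map" (420x560 float32, m along the optical axis (not along the pixel's ray), 0 where there is no reading), "intrinsics" (3x3 intrinsics, pixels), "position" and "orientation" of the camera in the world; the wrist camera has in their place "T_tool_cam" (4x4, takes a point from camera to tool coordinates, whose origin is the TCP and whose axes are the flange's). Camera axes: x right, y down, z forward; pixel columns grow to the right and rows downward; lengths in m; the calibration is good to about 2 mm. A picture is of the moment at which its call begins: read the wrist's pose just before it.
A pose or a line that the arm cannot do raises manip.IKError and nothing moves.
- order.close_job(): hands the job in; it is judged then, once.
The state is a dict: "clock": time; "joint_pos": joint angles; "joint_velocities": joint speeds; "tau": joint torques, N m; "tool_pos": TCP position; "tcp_rot": TCP orientation; "contact_force": force on the tool from outside, world axes, zero at the start; "moment": the same for the moment, N m; "gripper_width": finger opening in m; "grasp_force": force on a finger pad.
Only numpy, scipy, OpenCV 4.12 (cv2) and the standard library are available. Lean on these libraries where they do the work, as an engineer would, in place of code of your own. Each camera call takes 0.05 s, during which the arm holds its last target. There are 200 camera calls.

## Working session

There is one attempt and no reset: what is moved stays moved. The work goes in short steps, each a Python script; the robot and the scene stay as the last script left them, time stands still between calls to the robot, and variables do not carry over. Pictures are saved under pics/ and viewed, at most 10 in all, crops included, and the job is handed in when it is done.

```bash
ls; mkdir -p pics; cat > h.py <<'E'
import numpy as np, cv2
from scipy.spatial.transform import Rotation as R
from cell import manip, inverse_kinematics, cams, order
def cap(n):
    s=manip.state(); c=cams.capture(n)
    if n=="wrist":
        T=np.eye(4);T[:3,:3]=R.from_rotvec(s["tcp_rot"]).as_matrix();T[:3,3]=s["tool_pos"];T=T@c["T_tool_cam"]
    else:
        T=np.eye(4);o=np.array(c["orientation"]);T[:3,:3]=o if o.shape==(3,3) else R.from_rotvec(o).as_matrix();T[:3,3]=c["position"]
    K=np.array(c["intrinsics"]);z=c["z_map"];v,u=np.mgrid[:z.shape[0],:z.shape[1]]
    P=np.stack([(u-K[0,2])/K[0,0]*z,(v-K[1,2])/K[1,1]*z,z],-1)@T[:3,:3].T+T[:3,3]
    P[z==0]=np.nan
    return c["image"],P,K,T
def ray(K,T,u,v,z):
    d=T[:3,:3]@np.array([(u-K[0,2])/K[0,0],(v-K[1,2])/K[1,1],1]);return T[:3,3]+d*(z-T[2,3])/d[2]
E
python3 - <<'E'
from h import *
for n in("top","scene"):
    im,P,K,T=cap(n);cv2.imwrite(f"pics/{n}.png",im);np.savez(f"{n}.npz",im=im,P=P,K=K,T=T);print(n,T.round(3).tolist(),K[0,0])
print(manip.state())
E
```

```text
pics
top [[-0.023, -0.996, 0.09, 0.541], [-1.0, 0.025, 0.014, 0.048], [-0.016, -0.09, -0.996, 1.184], [0.0, 0.0, 0.0, 1.0]] 490.92583717262784
scene [[-0.618, 0.607, -0.499, 1.27], [0.786, 0.476, -0.395, 0.582], [-0.002, -0.636, -0.772, 1.094], [0.0, 0.0, 0.0, 1.0]] 504.5119562320743
{'clock': 0.1, 'joint_pos': array([ 1.11713142e+00,  2.64675534e-01,  1.60521717e+00,  4.33875578e-06,
        1.27370851e+00, -3.69011843e-02]), 'joint_velocities': array([ 0.00216306, -0.00077075, -0.00259687,  0.00110961,  0.00038854,
        0.00015295]), 'tau': array([ 4.97081674e-04, -5.03619540e+01, -3.58069968e+01,  7.30530918e-02,
        2.33459997e-02, -2.92029210e-05]), 'tool_pos': array([0.27296428, 0.61664967, 0.237525  ]), 'tcp_rot': array([-6.49823292e-01, -3.07314743e+00,  3.05853784e-03]), 'contact_force': array([0.1352679 , 0.75569443, 0.5747899 ]), 'moment': array([-0.00092727, -0.03636438, -0.00168554]), 'grasp_force': 0.0, 'gripper_width': 0.08793284489814533}
```

View pics/top.png

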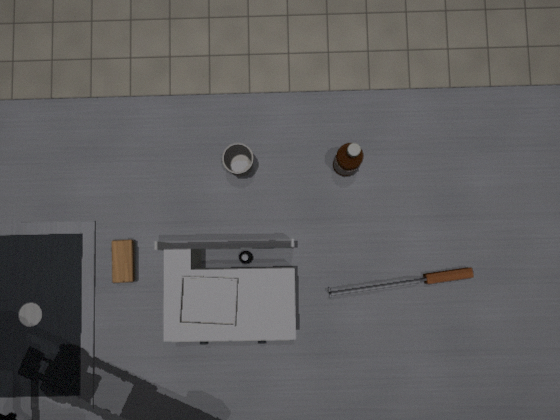

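View pics/scene.png

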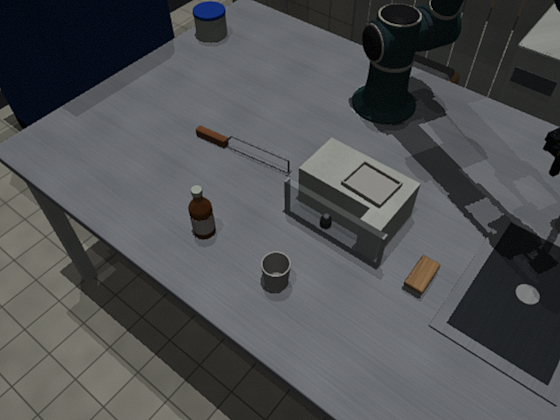

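The views agree. In the top image, the cabinet covers about (163–295, 250–341), the gap mouth is at its right end near (296, 257), and the plug is at (246, 257). The rod's handle is at (449, 276) and its foot at (330, 292). The dish is at (210, 300), the bottle at (348, 160), the cup at (238, 160) and the brush at (122, 261). Next I'll measure these.

```bash
python3 - <<'E'
from h import *
d=np.load("top.npz");im,P,K,T=[d[k] for k in("im","P","K","T")]
g=P[...,2]
print("table z",np.nanmedian(g[110:140,100:200]))
m=(abs(g-.13)<.012);m[:, :150]=0;m[:,310:]=0;m[:235]=0
n,l,s,c=cv2.connectedComponentsWithStats(m.astype(np.uint8))
i=1+np.argmax(s[1:,4]);q=P[l==i];print("cab",s[i],np.median(q[:,2]))
pts=q[:,:2].astype(np.float32);print("minrect",cv2.minAreaRect(pts))
# edges: front (mouth) end & gap-side edge via binned extremes
e=[];f=[]
for y in np.arange(q[:,1].min()+.01,q[:,1].max()-.08,.01):
    b=q[abs(q[:,1]-y)<.004]; e.append((y,b[:,0].max(),b[:,0].min()))
e=np.array(e);print(e.round(4).tolist())
for x in np.arange(q[:,0].min()+.015,q[:,0].max()-.06,.01):
    b=q[abs(q[:,0]-x)<.004]; f.append((x,b[:,1].min(),b[:,1].max()))
print(np.round(f,4).tolist())
hsv=cv2.cvtColor(im,cv2.COLOR_BGR2HSV)
wood=((hsv[...,1]>110)&(hsv[...,2]>50)).astype(np.uint8)
n,l,s,c=cv2.connectedComponentsWithStats(wood)
for i in range(1,n):
    if s[i,4]>60:
        q=P[l==i];q=q[~np.isnan(q[:,2])];top=q[q[:,2]>np.percentile(q[:,2],40)]
        print(s[i],cv2.minAreaRect(top[:,:2].astype(np.float32)),np.median(top[:,2]),np.mean(top,0))
print("plug z",g[250:265,238:255].round(3)[::2,::2])
print("plugray",ray(K,T,246,257,.038)); print("foot",ray(K,T,330,292,.055),ray(K,T,330,292,.003))
out=np.hstack([cv2.resize(im[225:350,150:310],None,fx=5,fy=4.8,interpolation=cv2.INTER_CUBIC)])
cv2.imwrite("pics/crop1.png",out)
cv2.imwrite("pics/crop2.png",cv2.convertScaleAbs(cv2.resize(im[255:310,320:480],None,fx=5,fy=5,interpolation=cv2.INTER_CUBIC),alpha=1.5))
E
```

```text
table z 0.00112188804241109
cab [  155   239   141   103 10789] 0.13153173102954518
minrect ((0.47264376282691956, 0.18315309286117554), (0.2988939583301544, 0.21504195034503937), 89.63556671142578)
[[0.0439, 0.5787, 0.3677], [0.0539, 0.5789, 0.368], [0.0639, 0.5791, 0.3646], [0.0739, 0.5794, 0.3647], [0.0839, 0.5795, 0.365], [0.0939, 0.5777, 0.3651], [0.1039, 0.5779, 0.3652], [0.1139, 0.5783, 0.3655], [0.1239, 0.5784, 0.3657], [0.1339, 0.5787, 0.3676], [0.1439, 0.5788, 0.3683], [0.1539, 0.5791, 0.368], [0.1639, 0.5793, 0.3683], [0.1739, 0.5796, 0.3687], [0.1839, 0.5799, 0.3687], [0.1939, 0.5799, 0.3688], [0.2039, 0.5803, 0.3652], [0.2139, 0.5784, 0.3655], [0.2239, 0.5786, 0.3659], [0.2339, 0.5789, 0.3657], [0.2439, 0.5791, 0.3661]]
[[0.3796, 0.0356, 0.3129], [0.3896, 0.0353, 0.3132], [0.3996, 0.0352, 0.3128], [0.4096, 0.0348, 0.3131], [0.4196, 0.0346, 0.3126], [0.4296, 0.0343, 0.3128], [0.4396, 0.0341, 0.3135], [0.4496, 0.0339, 0.3138], [0.4596, 0.0357, 0.313], [0.4696, 0.0354, 0.3127], [0.4796, 0.0351, 0.3132], [0.4896, 0.0349, 0.3129], [0.4996, 0.0347, 0.3135], [0.5096, 0.0344, 0.
[... 365 characters left out ...]
54 [ 0.48866349 -0.32480903  0.03142188]
plug z [[ 0.005  0.001 -0.    -0.     0.    -0.001 -0.002  0.    -0.001]
 [-0.002  0.002  0.025  0.026  0.025  0.027  0.011  0.001  0.002]
 [ 0.004  0.026  0.026  0.038  0.035  0.023  0.023  0.003  0.001]
 [ 0.003  0.028  0.042  0.037  0.039  0.041  0.025  0.022  0.002]
 [ 0.005  0.028  0.04   0.037  0.041  0.043  0.027  0.022 -0.002]
 [ 0.001  0.027  0.025  0.041  0.042  0.022  0.024 -0.001  0.002]
 [ 0.002  0.002  0.025  0.022  0.025  0.024  0.024  0.001  0.005]
 [-0.002  0.003  0.    -0.     0.     0.003  0.003 -0.002  0.001]]
plugray [0.5423587  0.14406405 0.038     ]
foot [ 0.45870357 -0.04709987  0.055     ] [ 0.45489905 -0.05149119  0.003     ]
```

View pics/crop1.png

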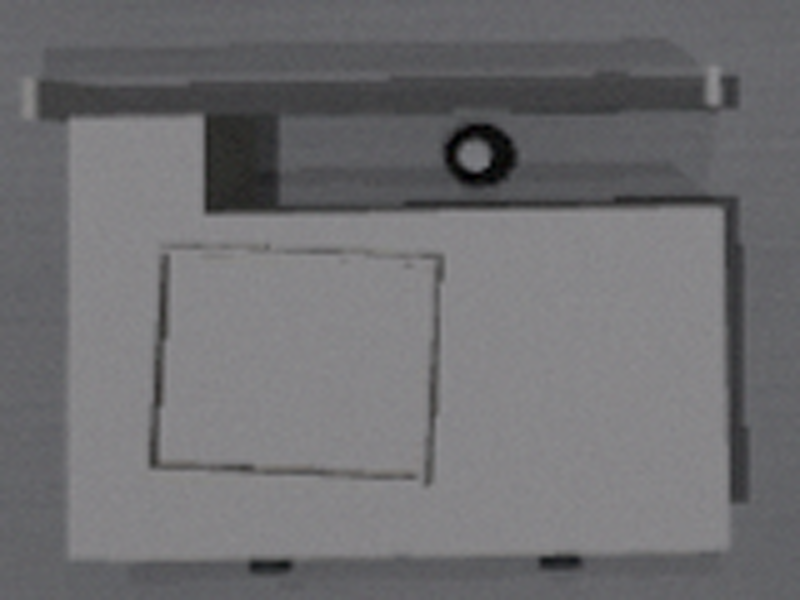

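View pics/crop2.png

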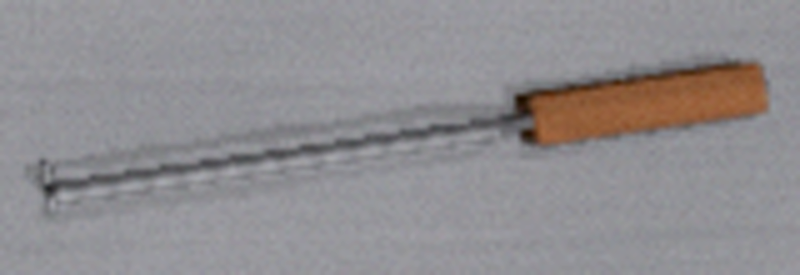

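```bash
cat >> h.py <<'E'
def rot(a):
    """tool down, tool x axis at world heading a (rad)"""
    x=np.array([np.cos(a),np.sin(a),0]);z=np.array([0,0,-1.]);return R.from_matrix(np.stack([x,np.cross(z,x),z],1)).as_rotvec()
E
python3 - <<'E'
from h import *
for a in (np.pi/2,-np.pi/2):
    for p in([.52,.14,.42],[.489,-.326,.2],[.489,-.326,.02],[.54,-.1,.05],[.46,.2,.3]): 
        j=inverse_kinematics(p,rot(a));print(a,p,None if j is None else np.round(j,2))
c=cams.capture("wrist");print(c["T_tool_cam"].round(3).tolist(),c["intrinsics"][0])
E
```

```text
1.5707963267948966 [0.52, 0.14, 0.42] [ 0.22 -0.06  1.63 -0.    1.57  0.22]
1.5707963267948966 [0.489, -0.326, 0.2] [-0.63  0.13  1.84 -0.    1.18 -0.63]
1.5707963267948966 [0.489, -0.326, 0.02] [-0.63  0.33  1.97 -0.    0.85 -0.63]
1.5707963267948966 [0.54, -0.1, 0.05] [-0.23  0.22  2.04 -0.    0.88 -0.23]
1.5707963267948966 [0.46, 0.2, 0.3] [ 0.36 -0.1   1.89 -0.    1.36  0.36]
-1.5707963267948966 [0.52, 0.14, 0.42] None
-1.5707963267948966 [0.489, -0.326, 0.2] [-0.63  0.13  1.84 -0.    1.18  2.51]
-1.5707963267948966 [0.489, -0.326, 0.02] [-0.63  0.33  1.97 -0.    0.85  2.51]
-1.5707963267948966 [0.54, -0.1, 0.05] None
-1.5707963267948966 [0.46, 0.2, 0.3] None
[[0.0, -0.958, -0.287, 0.074], [1.0, 0.0, -0.0, -0.001], [0.0, -0.287, 0.958, -0.146], [0.0, 0.0, 0.0, 1.0]] [336.44483361   0.         273.84444092]
```

```bash
python3 - <<'E'
from h import *
manip.move_pose([.50,.19,.30],rot(np.pi/2)); manip.dwell(.3)
im,P,K,T=cap("wrist");cv2.imwrite("pics/w1.png",cv2.convertScaleAbs(im,alpha=1.5));np.savez("w1.npz",im=im,P=P,K=K,T=T)
manip.move_pose([.489,-.25,.22],rot(np.pi/2+np.radians(6.5))); manip.dwell(.3)
im,P,K,T=cap("wrist");cv2.imwrite("pics/w2.png",cv2.convertScaleAbs(im,alpha=1.5));np.savez("w2.npz",im=im,P=P,K=K,T=T)
print(manip.state()["clock"])
E
```

```text
4.2667
```

View pics/w1.png

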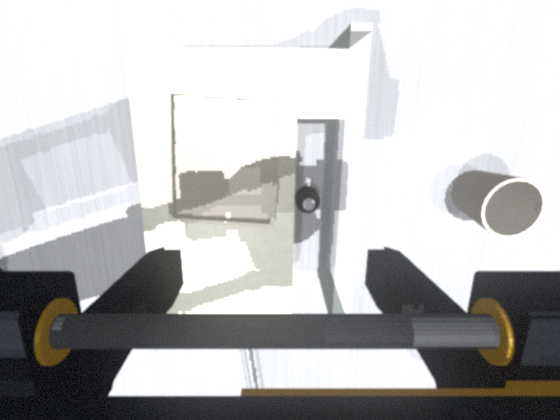

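View pics/w2.png

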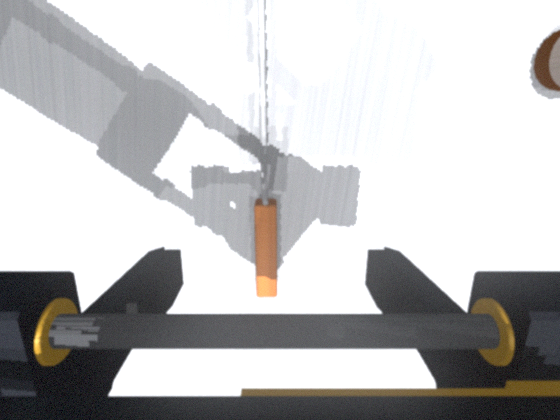

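The wrist views show the following:
- **w1:** the cabinet's gap-side edge is at u≈296 (v 120–285), the screen at u≈325–350, and the plug button at (308, 203). The dish spans about (175, 95) to (275, 220).
- **w2:** the handle is at (266, 248), with the rod running up the image.

I'll fit edges from the depth data.

```bash
cat > m.py <<'E'
from h import *
d=np.load("w1.npz");im,P,K,T=[d[k] for k in("im","P","K","T")];g=P[...,2]
reg=np.zeros(g.shape,bool);reg[30:300,120:400]=1
cab=reg&(g>.12)&(g<.155)
print("cabz",np.nanmedian(g[cab]),"floor",np.nanmedian(g[150:190,302:318]))
# gap-side edge: per row, last cab pixel before the gap
A=[];B=[];C=[];D=[]
for v in range(130,270,4):
    r=np.where(cab[v,200:330])[0]; s=np.where((g[v,270:330]<.05))[0]
    if len(s): u=270+s[0]-.5; A.append(ray(K,T,u,v,.13)[:2])
    # screen side: first reading above .05 after the gap
    if len(s): u2=270+s[0]; w=np.where(g[v,u2+8:400]>.06)[0]; D.append((v,u2,u2+8+w[0] if len(w) else -1))
for u in range(150,285,5):
    r=np.where(cab[200:300,u])[0]; B.append(ray(K,T,u,200+r[-1]+.5,.13)[:2])
    r=np.where(cab[30:120,u])[0]; C.append(ray(K,T,u,30+r[0]-.5,.13)[:2])
A,B,C=map(np.array,(A,B,C))
def fit(X,n): 
    l=cv2.fitLine(X.astype(np.float32),cv2.DIST_HUBER,0,.001,.001).ravel(); r=abs((X-l[2:])@[-l[1],l[0]]);print(n,l.round(4),"res",np.median(r).round(4),r.max().round(4));return l
fit(A,"gapside");fit(B,"mouth end");fit(C,"far end");print(D)
dm=reg&(g>.139)&(g<.155); dm[:, :165]=0; dm[:,285:]=0; dm[:85]=0;dm[230:]=0
q=P[dm];print("dish wall",len(q),cv2.minAreaRect(q[:,:2].astype(np.float32)))
b=reg&(g>.028)&(g<.05);b[:, :298]=0;b[:,322:]=0;b[:185]=0;b[218:]=0
q=P[b];print("button",len(q),cv2.minEnclosingCircle(q[:,:2].astype(np.float32)),q.mean(0))
b=reg&(g>.015)&(g<.05);b[:, :298]=0;b[:,322:]=0;b[:180]=0;b[220:]=0
q=P[b];print("plug",len(q),cv2.minEnclosingCircle(q[:,:2].astype(np.float32)),q.mean(0))
d=np.load("w2.npz");im,P,K,T=[d[k] for k in("im","P","K","T")];g=P[...,2]
hsv=cv2.cvtColor(im,cv2.COLOR_BGR2HSV);m=(hsv[...,1]>110)&(g>.024)&(g<.04);m[:180]=0;m[310:]=0;m[:,:240]=0;m[:,300:]=0
q=P[m];print("handle",len(q),cv2.minAreaRect(q[:,:2].astype(np.float32)),q.mean(0)); 
m=(g>.045)&(g<.07);m[:,:230]=0;m[:,300:]=0;m[220:]=0;q=P[m];print(len(q))
if len(q)>20: fit(q[:,:2],"rod"); print(q[:,1].min(),q[:,1].max(),np.median(q[:,2]))
E
python3 m.py
```

```text
cabz 0.13035204457014513 floor -1.3213713778659208e-05
gapside [0.0055 1.     0.5189 0.1715] res 0.0002 0.0005
mouth end [1.000e+00 8.000e-04 4.507e-01 6.500e-02] res 0.0 0.0602
far end [ 1.     -0.0085  0.4502  0.3108] res 0.0001 0.0004
[(130, np.int64(296), np.int64(331)), (134, np.int64(296), np.int64(331)), (138, np.int64(296), np.int64(330)), (142, np.int64(296), np.int64(331)), (146, np.int64(296), np.int64(330)), (150, np.int64(295), np.int64(330)), (154, np.int64(295), np.int64(330)), (158, np.int64(295), np.int64(330)), (162, np.int64(295), np.int64(329)), (166, np.int64(295), np.int64(329)), (170, np.int64(295), np.int64(329)), (174, np.int64(295), np.int64(329)), (178, np.int64(295), np.int64(329)), (182, np.int64(295), np.int64(328)), (186, np.int64(295), np.int64(328)), (190, np.int64(294), np.int64(328)), (194, np.int64(294), np.int64(328)), (198, np.int64(294), np.int64(327)), (202, np.int64(294), np.int64(327)), (206, np.int64(294), np.int64(327)), (210, np.int64(294), np.int64(327)), (214, np.int64(294), np.int64(327)), (218, np.int64(294), np.int64(326)), (222, np.i
[... 353 characters left out ...]
324)), (262, np.int64(293), np.int64(324)), (266, np.int64(293), np.int64(324))]
dish wall 2461 ((0.45273321866989136, 0.21440374851226807), (0.12026171386241913, 0.100556880235672), 86.22891998291016)
button 124 ((0.5428423285484314, 0.14371420443058014), 0.007996615022420883) [0.54277107 0.14409209 0.0376867 ]
plug 453 ((0.5484887361526489, 0.13763244450092316), 0.02398640662431717) [0.54370707 0.14527611 0.02730874]
handle 1732 ((0.4889635741710663, -0.3302891254425049), (0.02119499444961548, 0.10741452872753143), 6.63302755355835) [ 0.48887919 -0.32683301  0.02994084]
1340
rod [ 0.1215 -0.9926  0.4696 -0.1712] res 0.0015 0.0031
-0.26394266763343444 -0.09569762455243873 0.0572787439344527
```

Everything is consistent:
- **Mouth:** about (0.540, 0.031), with the gap heading about 0.4° off +y.
- **Plug:** at (0.543, 0.144), 113 mm deep.
- **Handle:** at (0.489, −0.328), turned 6.7°.
- **Predicted foot:** (0.456, −0.05), which matches the measurement.

Now I'll grasp the rod and line it up.

```bash
cat >> h.py <<'E'
H=np.pi/2-.007; U=np.array([np.cos(H),np.sin(H)]); M=np.array([.540,.031]); L=.279
def mid(y): return np.array([M[0]+(y-M[1])*.007,y])   # gap mid-line
def grip(y,z,dx=0): p=mid(y)+[dx,0]-L*U; return [p[0],p[1],z]   # TCP for foot at world y
E
python3 - <<'E'
from h import *
a=np.pi/2+np.radians(6.7);Z=.005
manip.set_gripper(.06)
manip.move_pose([.489,-.328,.09],rot(a));manip.move_linear([.489,-.328,Z],rate=.12)
print(manip.state()["contact_force"]);manip.set_gripper(0,force=45);s=manip.state();print(s["gripper_width"],s["grasp_force"],s["contact_force"])
manip.move_linear([.489,-.328,Z+.06],rate=.12)
manip.move_linear(grip(-.05,Z+.06),rate=.12,rot=rot(H));manip.dwell(.2)
im,P,K,T=cap("wrist");cv2.imwrite("pics/w3.png",im);np.savez("w3.npz",im=im,P=P,K=K,T=T)
it,Pt,Kt,Tt=cap("top");np.savez("t3.npz",im=it,P=Pt,K=Kt,T=Tt)
cv2.imwrite("pics/w3.png",np.vstack([im[:240],cv2.convertScaleAbs(cv2.resize(it[220:330,260:480],(560,280)),alpha=1.5)]))
s=manip.state();print(s["clock"],s["tool_pos"],s["contact_force"],s["moment"],s["gripper_width"])
g=P[...,2];m=(g>.095)&(g<.14);m[200:]=0;m[:,:200]=0;m[:,360:]=0;q=P[m]
for y0 in np.arange(-.28,-.03,.03):
    b=q[abs(q[:,1]-y0)<.01]
    if len(b)>3:print(round(y0,3),len(b),np.median(b,0).round(4),mid(y0)[0].round(4))
E
```

```text
[-0.2262402   0.72491504  0.19695265]
0.02352436291393485 44.99703872948885 [-0.99541915  0.19409775  1.22942624]
8.5 [ 0.53683456 -0.32898726  0.06492951] [-0.74629079  0.05233513 -1.2828492 ] [-0.09381022  0.07788904  0.00633203] 0.023680802817049422
-0.28 26 [ 0.5363 -0.2704  0.0957] 0.5378
-0.25 1726 [ 0.5363 -0.2492  0.116 ] 0.538
```

View pics/w3.png

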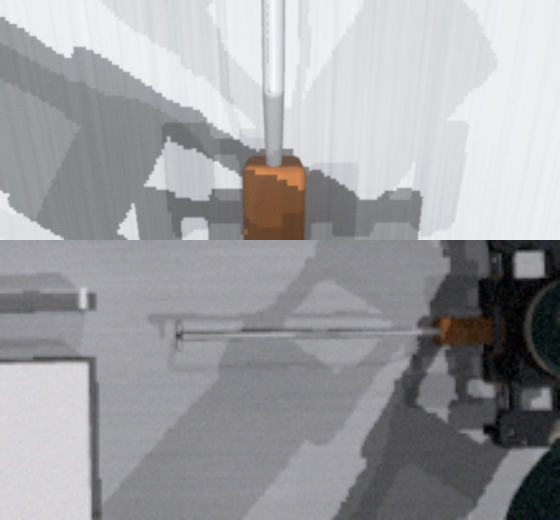

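Rod is held level and heading straight; the foot is at about pixel (330, 257) in the top image. I'll check that against the prediction, then go over the plug, lower and pull.

```bash
python3 - <<'E'
from h import *
d=np.load("t3.npz");K,T,P=d["K"],d["T"],d["P"]
print(ray(K,T,330.3,257.3,.115),ray(K,T,330.3,257.3,.066),mid(-.05))
m=(P[...,2]>.09)&(P[...,2]<.14);m[:240]=0;m[275:]=0;m[:,:310]=0;m[:,425:]=0;q=P[m];print(len(q))
if len(q)>9: print(cv2.fitLine(q[:,:2].astype(np.float32),cv2.DIST_HUBER,0,.001,.001).ravel(),q[:,1].max(),np.median(q[:,2]))
E
```

```text
[ 0.5374061  -0.04509637  0.115     ] [ 0.53722643 -0.04937472  0.066     ] [ 0.539433 -0.05    ]
260
[ 0.00415284  0.99999136  0.53615844 -0.14829367] -0.04643384910411426 0.11699640821079038
```

```bash
python3 - <<'E'
from h import *
Z=.005;dx=.002
def f(t):
    s=manip.state();print(t,round(s["clock"],2),s["tool_pos"].round(4),s["contact_force"].round(2))
manip.move_linear(grip(.178,Z+.06,dx),rate=.12);f("in")
manip.move_linear(grip(.178,Z+.003,dx),rate=.08);f("down")
for y in (.12,.03,-.04,-.10):
    manip.move_linear(grip(y,Z+.003,dx),rate=.09);f(y)
im,P,K,T=cap("top");np.savez("t4.npz",im=im,P=P,K=K,T=T)
cv2.imwrite("pics/t4.png",cv2.convertScaleAbs(cv2.resize(im[220:330,220:440],(700,350)),alpha=1.5))
E
```

```text
in 10.55 [ 0.5411 -0.1015  0.065 ] [-0.31 -0.03 -1.48]
down 11.41 [ 0.5414 -0.101   0.0081] [ 0.86 -0.29 -0.64]
0.12 12.2 [ 0.5405 -0.1592  0.0079] [ 0.44 -1.3  -1.33]
0.03 13.35 [ 0.54   -0.2487  0.0079] [-0.57  0.06 -1.35]
-0.04 14.28 [ 0.5394 -0.3189  0.0079] [-0.29 -0.07 -1.27]
-0.1 15.09 [ 0.5389 -0.3791  0.0078] [ 0.81  0.23 -2.16]
```

View pics/t4.png

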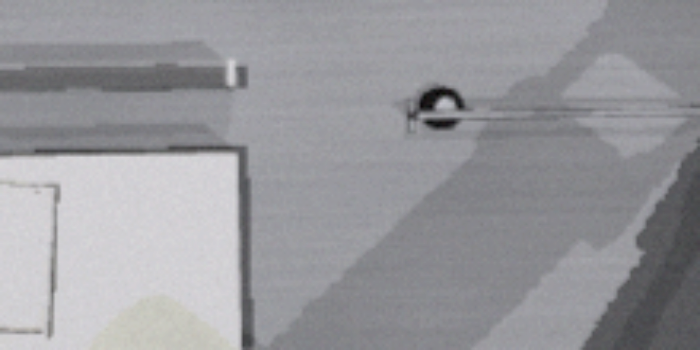

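The plug is out on the open worktop, upright at about (362, 253) in full-image pixels, with the foot behind it. Next: lift the rod clear, lay it down at x≈0.40, then locate the plug.

```bash
python3 - <<'E'
from h import *
Z=.005
p=manip.state()["tool_pos"]
manip.move_linear([p[0],p[1],Z+.065],rate=.12)
manip.move_linear([.40,-.38,Z+.065],rate=.2)
manip.move_linear([.40,-.38,Z+.001],rate=.08)
manip.set_gripper(.06);manip.move_linear([.40,-.38,.12],rate=.15)
manip.move_pose([.54,-.09,.16],rot(H));manip.dwell(.2)
im,P,K,T=cap("wrist");g=P[...,2]
m=(g>.016)&(g<.05)&(abs(P[...,0]-.54)<.05)&(abs(P[...,1]+.12)<.05);m[250:]=0
q=P[m];t=q[q[:,2]>.031];print(len(q),len(t));print("all",cv2.minEnclosingCircle(q[:,:2].astype(np.float32)))
if len(t):print("btn",cv2.minEnclosingCircle(t[:,:2].astype(np.float32)),t.mean(0))
it,Pt,_,_=cap("top");cv2.imwrite("pics/w5.png",np.vstack([cv2.convertScaleAbs(im[:300],alpha=1),cv2.convertScaleAbs(cv2.resize(it[220:330,300:520],(560,280)),alpha=1.5)]))
print(manip.state()["clock"])
E
```

```text
981 271
all ((0.5443902015686035, -0.1239369660615921), 0.01628490909934044)
btn ((0.5446161031723022, -0.12339897453784943), 0.008171720430254936) [ 0.54456581 -0.12302913  0.03752422]
20.725
```

View pics/w5.png

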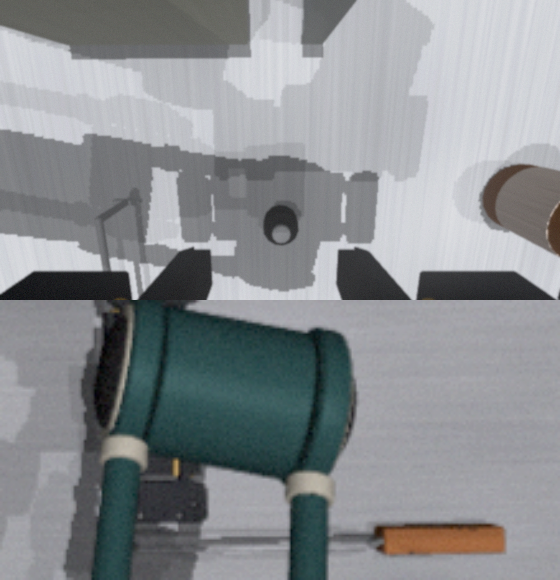

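The rod lies on the worktop at x≈0.40. The plug is at (0.5444, −0.1237), and its measured radii of 16 and 8 mm match the spec. Now I'll grasp it and place it in the dish.

```bash
python3 - <<'E'
from h import *
def f(t):
    s=manip.state();print(t,round(s["clock"],2),s["tool_pos"].round(4),s["contact_force"].round(2),s["gripper_width"].round(4),s["grasp_force"].round(1))
c=[.5444,-.1237];a=np.radians(86.2)
manip.move_linear([*c,.08],rate=.15);manip.move_linear([*c,.004],rate=.1);f("at")
manip.set_gripper(0,force=20);f("grip");z0=manip.state()["tool_pos"][2]
manip.move_linear([*c,.27],rate=.2);f("up")
manip.move_pose([.4527,.2144,.27],rot(a));f("over")
manip.move_linear([.4527,.2144,z0+.134+.012],rate=.15);f("near")
for k in range(9):
    manip.move_linear([.4527,.2144,z0+.134+.010-.002*k],rate=.02)
    F=manip.state()["contact_force"][2]
    if k==0:F0=F
    if F-F0>2.5 or k==6:break
f("down")
manip.set_gripper(.044);f("open")
manip.move_linear([.4527,.2144,.30],rate=.15)
manip.move_pose([.50,.19,.30],rot(np.pi/2));manip.dwell(.2)
im,P,K,T=cap("wrist");g=P[...,2]
m=(g>.150)&(g<.19)&(abs(P[...,0]-.4527)<.04)&(abs(P[...,1]-.2144)<.05);m[260:]=0
q=P[m];t=q[q[:,2]>.166];print(len(q),cv2.minEnclosingCircle(q[:,:2].astype(np.float32)),t.mean(0),np.percentile(q[:,2],[5,50,95]))
cv2.imwrite("pics/w6.png",im);f("end")
E
```

```text
Traceback (most recent call last):
AttributeError: 'float' object has no attribute 'round'
```

```bash
python3 - <<'E'
from h import *
def f(t):
    s=manip.state();print(t,round(s["clock"],2),s["tool_pos"].round(4),s["contact_force"].round(2),round(s["gripper_width"],4),round(s["grasp_force"],1))
c=[.5444,-.1237];a=np.radians(86.2)
f("at")
manip.set_gripper(0,force=20);f("grip");z0=manip.state()["tool_pos"][2]
manip.move_linear([*c,.27],rate=.2);f("up")
manip.move_pose([.4527,.2144,.27],rot(a));f("over")
manip.move_linear([.4527,.2144,z0+.134+.012],rate=.15);f("near")
for k in range(7):
    manip.move_linear([.4527,.2144,z0+.134+.010-.002*k],rate=.02)
    F=manip.state()["contact_force"][2]
    if k==0:F0=F
    if F-F0>2.5:break
f("down")
manip.set_gripper(.044);f("open")
manip.move_linear([.4527,.2144,.30],rate=.15)
manip.move_pose([.50,.19,.30],rot(np.pi/2));manip.dwell(.2)
im,P,K,T=cap("wrist");g=P[...,2]
m=(g>.150)&(g<.19)&(abs(P[...,0]-.4527)<.04)&(abs(P[...,1]-.2144)<.05);m[260:]=0
q=P[m];t=q[q[:,2]>.166];print(len(q),cv2.minEnclosingCircle(q[:,:2].astype(np.float32)),t.mean(0),np.percentile(q[:,2],[5,50,95]))
cv2.imwrite("pics/w6.png",im);f("end")
E
```

```text
at 22.37 [ 0.545  -0.1238  0.0045] [-0.33 -0.11  0.67] 0.0603 0.0
grip 22.91 [ 0.5448 -0.1238  0.0044] [-0.27 -0.15  3.15] 0.0314 20.0
up 24.39 [ 0.5435 -0.1235  0.2684] [ 0.14  0.1  -0.89] 0.0316 20.0
over 25.71 [0.4531 0.2138 0.2699] [ 0.18 -0.35 -0.16] 0.0313 20.0
near 26.66 [0.4536 0.2145 0.1514] [-0.04  0.42  0.04] 0.0319 20.0
down 28.41 [0.4527 0.2145 0.1383] [-4.03 -2.85 10.84] 0.0315 20.0
open 28.8 [0.4526 0.2143 0.1362] [ 0.67  0.19 -0.38] 0.0441 0.0
1080 ((0.4524960517883301, 0.21458791196346283), 0.01587752066552639) [0.45259836 0.21476362 0.17145718] [0.15637315 0.15810829 0.17225996]
end 30.62 [0.4992 0.1904 0.2997] [-0.16 -0.86  0.15] 0.0436 0.0
```

View pics/w6.png

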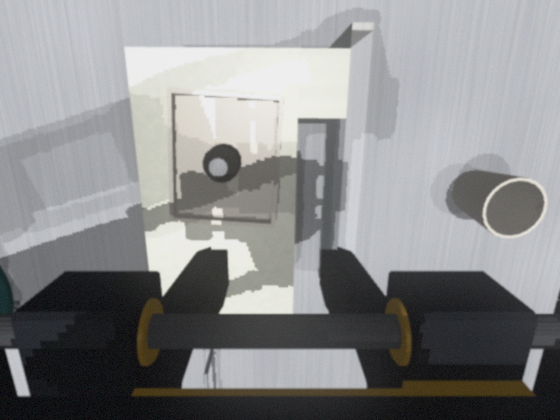

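The plug stands upright in the dish at (222, 163). Its measured top heights of 0.158 and 0.172 m match the expected ones, and the gripper is clear of everything.

```bash
python3 -c "
from h import *
print(order.close_job())"
```

```text
the job is handed in; nothing more can be done
None
```

The plug is hooked out and standing upright in the soap dish, the rod is laid on the worktop, the bottle, cup and brush were left alone, and the job was handed in at about 31 s of the 61 s allowed.

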